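# Roll the big capacitor along the test tray to the marker posts

## Task

The big capacitor lies on its side in the aluminium roll tray. With the fingertips on top of it, roll it along the tray until it lies in line with the pair of marker posts, and leave it there at rest. Push only on its top, never low on its side, do not press hard on it or lift it, and leave the other things on the bench where they are.

Things in the scene. Friction and masses are not known exactly. Their poses are not given: they have to be found in the camera images.
- capacitor: plain cylinder, 90 mm diameter, 110 mm long, 0.5 to 0.75 kg, lying across the tray; too big to grasp. Origin at its centre, 51 mm above the bench (top at 96 mm). x is its cylinder axis; y and z turn as it rolls. Rolls freely along the tray, either way; a finger sticking to its top moves twice as far as its centre. Touch it only on its upper part: a fingertip under 15 mm above its axis is too low
- tray: fixed aluminium roll tray, 134 x 440 mm, origin at the centre of its underside, on the bench; floor top 6 mm above the bench. Its y axis runs along the lane (the rolling direction), its x axis across it. A rim 6 mm thick rises to 18 mm above the bench all round; the lane inside is 122 x 428 mm
- gate: pair of black posts with pointed tops, fixed outside the tray's long rails opposite each other, at x = -78 and +78 mm; they reach 76 mm above the bench. Origin on the tray floor midway between them, axes parallel to the tray's. The capacitor passes between them and is in line when its centre is at y = 0 of this frame. It starts 105 to 220 mm away, on either side
- reel: bystander: reel of solder standing on its flat end, 64 mm in diameter, 50 mm high; origin under its centre
- carton: bystander: open cardboard box 110 x 170 x 60 mm; origin under its centre
- small_capacitor: bystander: small capacitor standing upright, 35 mm in diameter, 60 mm high; origin under its centre
- screwdriver: bystander: screwdriver lying on the bench, about 200 mm long; origin in its lower side
Mind the look-alikes: they are no part of the job. There is more than one size of the gate; the job needs the smallest.

How it is judged:
On the way:
1. the capacitor has rolled (not slid) through more than 60 degrees (angle between capacitor's own z axis and vertical above 1.05 rad).
At the end, for the whole second after the job is handed in: The capacitor lies on its side on the tray floor, across the lane (axis within 0.2 rad of the tray's x), its centre within 12 mm along the tray of the line between the marker posts, and at rest (under 10 mm/s) (y of capacitor in the frame of gate between -0.012 and 0.012 m and x of capacitor in the frame of gate between -0.014 and 0.014 m and z of capacitor in the frame of gate between 0.035 and 0.055 m and angle between the x axis of capacitor and the x axis of gate, either way round below 0.2 rad and linear speed of capacitor below 0.01 m/s); the robot touches nothing.
It fails at once if the capacitor is lifted more than 15 mm (height (world z) of capacitor above 0.066 m).
It fails at once if the capacitor is pressed with more than 60 N (contact force between the arm and capacitor above 60 N).
It fails at once if the capacitor is pushed low on its side instead of on its top (contact force between the fingers and capacitor above 0.5 N and height (world z) of the grasp point below 0.085 m).
It fails at once if another thing on the bench is moved more than 20 mm (distance of any of reel, carton, small_capacitor, screwdriver from where it was at the start of the episode above 0.02 m).
It also fails if it takes over 64 s, if anything falls off the work surface, if the arm or the gripper's body presses on something with over 40 N, if the wrist force passes 120 N, or if a joint passes its speed limit or range.

## Robot

A 6-joint arm with a two-finger parallel gripper is mounted at the origin on the work surface. World frame = base frame: x ahead of the robot, y to its left, z up, the work surface at z = 0. Lengths are in m, angles in rad, forces in N, time in s.
With the tool pointing down it reaches from about 0.3 to 0.825 m from the base axis. Payload 5.4 kg.
Tool frame: the origin (TCP) lies midway between the tips of the shut fingers; the grasp point (between the pads) lies env.tcp_to_grasp behind it (env.tcp_to_grasp is the distance from the TCP to the grasp point, in m); z points along the fingers, y is the line along which they close (so a half turn about z gives the same grasp; the last joint's range is limited). The gripper opens to 92 mm and grips with 3 to 60 N. Pads are 20 mm wide; open, the fingers measure 128 mm over their backs; the gripper's body (75 mm by 189 mm) begins 69 mm behind the grasp point.
Start: joints at [-1.521, 0.158, 1.597, -0, 1.386, -0.21], TCP at [0.148, -0.556, 0.215] pointing down, gripper open.
Joint ranges: [-2.91, 2.91], [-0.94, 2.29], [0.18, 2.7], [-1.29, 4.43], [0.17, 2.64], [-3, 3]. Speed limits (rad/s): [2.57, 2.57, 3.14, 3.14, 3.14, 3.14].

## Interface

Orientations are given as a unit quaternion [w, x, y, z].
In Python, from workcell import readout, camera, close_job, models, env gives the robot as it stands.
- The arm moves only by the tool play_rows, never from a script. Its arguments are lists of equal length, an entry for each row: "slide": the shift along the tool's x, y, z in units of 25 mm (1.0 is 25 mm), a list of three; "angular": the turn, a rotation vector about the tool's x, y, z in units of 6 degrees (1.0 is 6 degrees), a list of three. In form: {"slide": [[dx, dy, dz], ...], "angular": [[wx, wy, wz], ...]}. A call has 1 to 5 rows; each row shifts and turns the commanded pose from where the row before left it, along the tool's axes as they then stand; what a row does not reach is not made up. A row lasts 1/12 s, in which the tool goes at most 41.7 mm and 7.16 degrees, less where a joint would pass 70% of its speed; a pose out of reach is approached as far as the arm can. A call is refused whole if a number of a shift passes 1 or a number of a turn 1, either way. A call with a gripper value outside its range is refused whole. "grip" is the closure, from 0 (fully open) to 1 (shut), set as the call begins (left out, the last holds). The fingers move at their own pace and stop on an object; the grip force is fixed at half the most. Time passes only in rows, so rows that do not move let the fingers close. It gives the time, the measured TCP pose, the force, the opening and the grip force at its end, in the units of the state.
- readout.get_obs(): the state, without advancing time (a new reading comes with each control period).
- camera(name): name is "side" or "top" or "wrist"; returns a dict with "img" (420x560x3 uint8, red, green, blue), "mtx" (3x3 intrinsics, pixels), "extrinsics" (4x4, takes a point from world to camera coordinates); the wrist camera has in their place "T_tool_cam" (4x4, takes a point from camera to tool coordinates, whose origin is the TCP and whose axes are the flange's). Camera axes: x right, y down, z forward; pixel columns grow to the right and rows downward; lengths in m; the calibration is good to about 2 mm. A picture is of the moment at which its call begins: read the wrist's pose just before it. There is no depth.
- close_job(): hands the job in; it is judged then, once.
Trained networks look in a picture, given as the dict that the camera call returned (one of the last four; its "shot" number tells which), for a name from the list of things; names that differ only in an ending like _2 or _b are one class to them, and where a whole thing is asked for, a point or a joint stands for the part that bears it (a point fixed in the world has none). Each returns a list of dicts, best first, with "score" (0 to 1); they miss things now and then, are a little off and sometimes report something else, mostly with a low value. They report only what shows in the picture. A call takes as long as a camera call. They do not tell look-alikes from the thing itself.
- models.recognise(picture, label): "point" ([x, y, z] in m, in world coordinates, good to about 4 mm: the middle of the surface that is visible of it).
- models.outline_of(picture, label): "region" (420x560 bool, what is visible of it).
- models.landmark_of(picture, label): "point" ([x, y, z] in m, in world coordinates, good to about 4 mm: a listed point, or the origin of a listed thing).
The state is a dict: "time": time; "q": joint angles; "joint_vel": joint speeds; "tau": joint torques, N m; "tool_pos": TCP position; "eef_rot": TCP orientation; "force": force on the tool from outside, world axes, zero at the start; "torque": the same for the moment, N m; "grip_width": finger opening in m; "gripper_force": force on a finger pad.
Only numpy, scipy, OpenCV 4.12 (cv2) and the standard library are available. Lean on these libraries where they do the work, as an engineer would, in place of code of your own. Each camera call takes 0.05 s, during which the arm holds its last target. There are 200 camera calls.

## Working session

There is one attempt and no reset: what is moved stays moved. The work goes in short steps, Python scripts to look and compute and a tool call to move; the robot and the scene stay as the last step left them, time stands still between calls to the robot, and variables do not carry over. Pictures are saved under pics/ and viewed, at most 10 in all, crops included, and the job is handed in when it is done.

Besides the shell and the picture viewer there is one more tool, called as name(argument=value, ...) on one line, values as JSON. play_rows: Moves the arm, as the interface text tells. Its arguments: {"type":"object","properties":{"slide":{"type":"array"},"angular":{"type":"array"},"grip":{"type":"number"}},"required":["slide","angular"]}

```bash
mkdir -p pics; python3 - <<'E'
from workcell import readout, camera, models, env
import cv2,numpy as np
s=readout.get_obs();print({k:np.round(v,3) for k,v in s.items()},env.tcp_to_grasp)
for n in("top","side"):
    c=camera(n);cv2.imwrite(f"pics/{n}0.png",c["img"][:,:,::-1])
    for l in("capacitor","tray","gate"):
        for f in("recognise","landmark_of"):
            for r in getattr(models,f)(c,l)[:4]:
                p=c["extrinsics"]@np.r_[r["point"],1];u=c["mtx"]@p[:3];print(n,l,f,np.round(r["point"],3),round(r["score"],2),np.round(u[:2]/u[2]))
E
```

```text
{'time': np.float64(0.0), 'q': array([-1.521,  0.159,  1.598, -0.   ,  1.386, -0.21 ]), 'joint_vel': array([-0.001,  0.002,  0.   ,  0.   , -0.001, -0.   ]), 'tau': array([-1.0000e-03, -3.8557e+01, -3.2211e+01,  7.0000e-02,  3.8000e-02,
       -0.0000e+00]), 'tool_pos': array([ 0.148, -0.555,  0.214]), 'eef_rot': array([-0.001,  0.992,  0.13 ,  0.   ]), 'force': array([-0.15 , -0.043,  0.241]), 'torque': array([ 0.046, -0.023,  0.019]), 'gripper_force': np.float64(0.0), 'grip_width': np.float64(0.092)} 0.0187
top capacitor recognise [ 0.492 -0.142  0.088] 0.83 [337. 228.]
top capacitor landmark_of [ 0.493 -0.148  0.05 ] 0.84 [337. 228.]
top tray landmark_of [ 0.495 -0.046  0.002] 0.9 [299. 229.]
top gate recognise [0.158 0.246 0.027] 0.74 [194. 356.]
top gate recognise [ 0.157 -0.25   0.022] 0.62 [378. 352.]
side capacitor recognise [ 0.482 -0.117  0.073] 0.93 [308. 188.]
side capacitor recognise [0.419 0.011 0.026] 0.72 [307. 237.]
side capacitor landmark_of [ 0.492 -0.151  0.05 ] 0.78 [309. 187.]
side tray recognise [0.49  0.049 0.009] 0.84 [275. 242.]
side tray landmark_of [ 0.491 -0.043  0.002] 0.76 [291. 223.]
side tray landmark_of [ 0.492 -0.152  0.048] 0.45 [310. 188.]
side gate recognise [0.161 0.267 0.022] 0.95 [372. 365.]
side gate recognise [ 0.152 -0.231  0.026] 0.88 [438. 215.]
side gate recognise [0.422 0.009 0.028] 0.63 [306. 235.]
side gate landmark_of [ 0.768  0.087 -0.001] 0.4 [179. 219.]
```

View pics/top0.png

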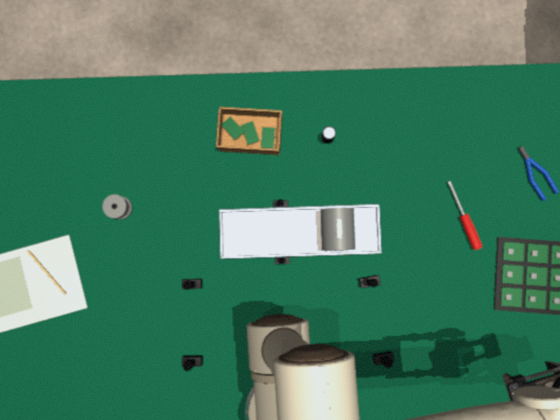

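View pics/side0.png

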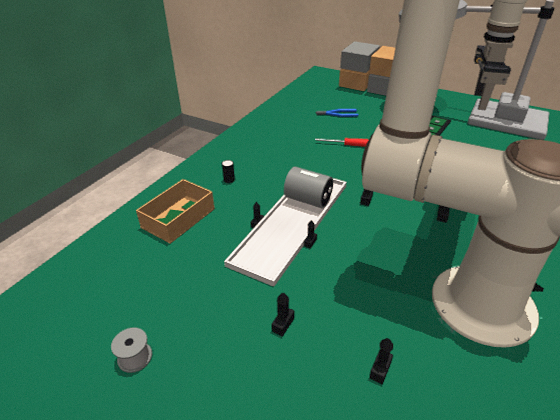

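The top view shows the tray at x 220–381, y 205–258, with the capacitor at (338,228). The gate is the pair of posts hugging the tray at (280,203) and (281,260). The pairs at (192,284)/(192,361) and (370,282)/(384,359) are larger look-alikes. The side view shows the true posts at (256,214) and (311,233).

```bash
python3 - <<'E'
import cv2,numpy as np
a=cv2.imread("pics/top0.png")[190:275,210:390];b=cv2.imread("pics/side0.png")[155:285,225:350]
a=cv2.resize(a,None,fx=4,fy=4,interpolation=cv2.INTER_CUBIC);b=cv2.resize(b,None,fx=4.5,fy=4.5,interpolation=cv2.INTER_CUBIC)
cv2.imwrite("pics/ta.png",a);cv2.imwrite("pics/sb.png",b)
E
```

```text
(no output)
```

View pics/ta.png

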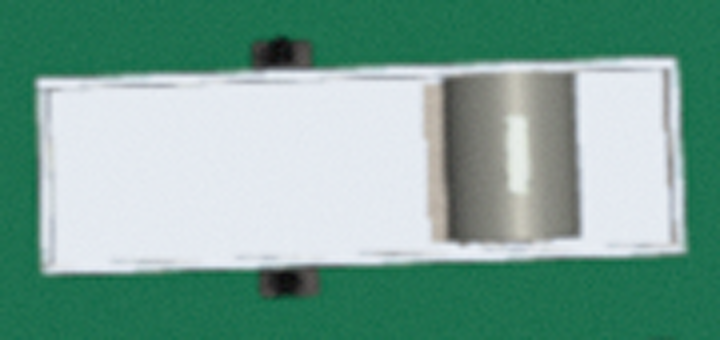

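View pics/sb.png

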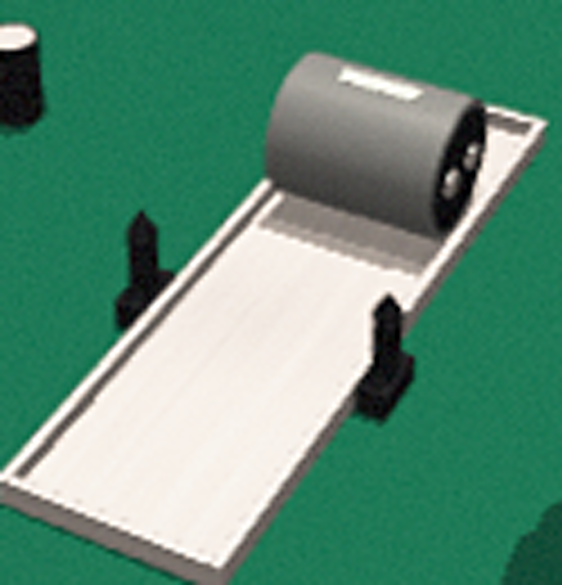

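Zoomed: the post tips sit at crop (141,212)/(389,295) in the side view and (279,50)/(286,283) in the top view. The capacitor in the top crop spans x 445–578, y 73–240.

```bash
cat >h.py <<'E'
import numpy as np,cv2
def ray(c,uv,z):
    E=c["extrinsics"];R,t=E[:3,:3],E[:3,3];o=-R.T@t
    d=R.T@np.linalg.inv(c["mtx"])@np.r_[uv,1];return o+d*(z-o[2])/d[2]
E
python3 - <<'E'
from workcell import camera,models
from h import *
t=camera("top");s=camera("side")
T=lambda u,v,z:ray(t,(u/4+210-.375,v/4+190-.375),z)
S=lambda u,v,z:ray(s,(u/4.5+225-.39,v/4.5+155-.39),z)
np.set_printoptions(precision=4,suppress=True)
print("tips top",T(279,50,.076),T(286,283,.076));print("tips side",S(141,212,.076),S(389,295,.076))
c=[T(*p,.018) for p in((38,78),(677,58),(686,253),(44,272))];print("tray",c,np.mean(c,0))
print("traylen",np.linalg.norm(c[0]-c[1]),np.linalg.norm(c[1]-c[2]),"ang",(c[0]+c[3]-c[1]-c[2])[:2])
print("side corners",S(3,485,.018),S(220,570,.018),S(546,122,.018))
print("cap edges", [T(*p,.051) for p in((446,157),(578,157),(512,73),(512,240))])
g=lambda E:-E[:3,:3].T@E[:3,3]
print("cams",g(t["extrinsics"]),g(s["extrinsics"]))
for p in (t,s):
    print(models.landmark_of(p,"capacitor")[0]["point"])
E
```

```text
tips top [0.5646 0.0056 0.076 ] [0.411  0.0047 0.076 ]
tips side [0.5696 0.0046 0.076 ] [0.4135 0.0038 0.076 ]
tray [array([0.5553, 0.1736, 0.018 ]), array([ 0.5577, -0.2668,  0.018 ]), array([ 0.4239, -0.2681,  0.018 ]), array([0.4215, 0.1717, 0.018 ])] [ 0.4896 -0.0474  0.018 ]
traylen 0.44038157875456113 0.1338530805562315 ang [-0.0048  0.8801]
side corners [0.5521 0.1754 0.018 ] [0.4234 0.1724 0.018 ] [ 0.4274 -0.2687  0.018 ]
cap edges [array([ 0.4922, -0.1041,  0.051 ]), array([ 0.49  , -0.1924,  0.051 ]), array([ 0.5475, -0.1501,  0.051 ]), array([ 0.4356, -0.1466,  0.051 ])]
cams [ 0.4338 -0.0184  1.4005] [0.0954 0.722  0.734 ]
[0.4916, -0.1484, 0.0499]
[0.4905, -0.1477, 0.0513]
```

Gate centre is (0.490, 0.005) and the capacitor is at (0.491, −0.148), so it must roll about 153 mm along +y. The tray is almost aligned with world axes. I'll use shut fingers with tool y along the lane, in several short strokes.

play_rows(slide=[[0,0,0],[0,0,0],[0,0,0],[0.8,-0.9,0],[0.8,-0.9,0]], angular=[[0,0,0.83],[0,0,0.83],[0,0,0.83],[0,0,0],[0,0,0]], grip=1)

```text
time: 1.32
tool_pos: [0.1874, -0.5108, 0.2145]
eef_rot: [-0.0, 1.0, -0.002, 0.0]
force: [0.6, -0.3, 0.1]
grip_width: 0.0608
gripper_force: 0.0
```

play_rows(slide=[[0.8,-0.9,0],[0.8,-0.9,0],[0.8,-0.9,0],[0.8,-0.9,0],[0.8,-0.9,0]], angular=[[0,0,0],[0,0,0],[0,0,0],[0,0,0],[0,0,0]])

```text
time: 1.73
tool_pos: [0.2886, -0.3972, 0.2147]
eef_rot: [0.0, 1.0, -0.001, 0.0]
force: [0.8, -0.3, 0.6]
grip_width: 0.0274
gripper_force: 0.0
```

play_rows(slide=[[0.8,-0.9,0],[0.8,-0.9,0],[0.8,-0.9,0],[0.8,-0.9,0],[0.8,-0.9,0]], angular=[[0,0,0],[0,0,0],[0,0,0],[0,0,0],[0,0,0]])

```text
time: 2.15
tool_pos: [0.3888, -0.2847, 0.2148]
eef_rot: [0.0, 1.0, -0.001, 0.0]
force: [0.5, -0.5, -0.1]
grip_width: 0.0001
gripper_force: 0.0
```

play_rows(slide=[[0.8,-0.9,0.5],[0.8,-0.9,0.5],[0.8,-0.9,0.5],[0,0,0.5],[0,0,0]], angular=[[0,0,0],[0,0,0],[0,0,0],[0,0,0],[0,0,0]])

```text
time: 2.57
tool_pos: [0.4473, -0.2161, 0.162]
eef_rot: [-0.002, 1.0, 0.001, -0.002]
force: [-1.3, -0.1, 0.2]
grip_width: 0.0002
gripper_force: 0.0
```

play_rows(slide=[[0.6,-0.7,0.3],[0.6,-0.7,0.3],[0.55,-0.7,0.4],[0,0,0.6],[0,0,0.6]], angular=[[0,0,0],[0,0,0],[0,0,0],[0,0,0],[0,0,0]])

```text
time: 2.98
tool_pos: [0.4928, -0.1663, 0.1103]
eef_rot: [0.001, 1.0, -0.0, 0.001]
force: [-0.1, -0.1, 0.4]
grip_width: 0.0001
gripper_force: 0.0
```

play_rows(slide=[[0,0,0],[0,0,0]], angular=[[0,0,0],[0,0,0]])

```text
time: 3.15
tool_pos: [0.4913, -0.1665, 0.1097]
eef_rot: [-0.0, 1.0, -0.001, -0.0]
force: [-0.6, -0.0, -0.5]
grip_width: 0.0004
gripper_force: 0.0
```

```bash
python3 - <<'E'
from workcell import camera
import cv2
b=camera("side")["img"][130:260,235:360,::-1]
cv2.imwrite("pics/s1.png",cv2.resize(b,None,fx=4.5,fy=4.5,interpolation=cv2.INTER_CUBIC))
E
```

```text
(no output)
```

View pics/s1.png

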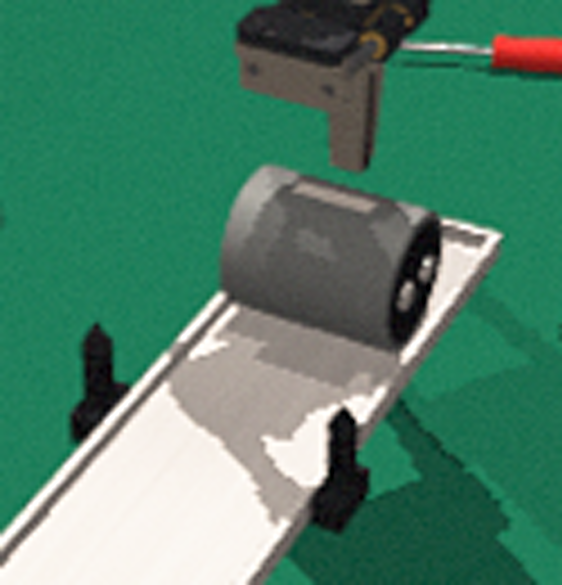

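The shut fingers hang straight over the rear of the capacitor's top, at crop (350,165), clear of everything. Next I descend gently to find contact.

play_rows(slide=[[0,-0.15,0.2],[0,-0.1,0.2],[0,0,0.04],[0,0,0],[0,0,0]], angular=[[0,0,0],[0,0,0],[0,0,0],[0,0,0],[0,0,0]])

```text
time: 3.62
tool_pos: [0.4918, -0.1598, 0.0987]
eef_rot: [0.0, 1.0, -0.0, 0.0]
force: [-0.4, -0.5, 0.2]
grip_width: 0.0002
gripper_force: 0.0
```

play_rows(slide=[[0,0,0.04],[0,0,0.04],[0,0,0],[0,0,0]], angular=[[0,0,0],[0,0,0],[0,0,0],[0,0,0]])

```text
time: 3.95
tool_pos: [0.4918, -0.1598, 0.0966]
eef_rot: [-0.0, 1.0, -0.0, -0.0]
force: [-0.5, 0.4, -0.6]
grip_width: 0.0006
gripper_force: 0.0
```

play_rows(slide=[[0,0,0.04],[0,0,0],[0,0,0]], angular=[[0,0,0],[0,0,0],[0,0,0]])

```text
time: 4.2
tool_pos: [0.492, -0.16, 0.0959]
eef_rot: [0.0, 1.0, -0.0, 0.0]
force: [-0.7, -0.6, 2.0]
grip_width: 0.0001
gripper_force: 1.1
```

play_rows(slide=[[0,0,0.02],[0,0,0],[0,0,0]], angular=[[0,0,0],[0,0,0],[0,0,0]])

```text
time: 4.45
tool_pos: [0.4921, -0.1602, 0.0958]
eef_rot: [0.0, 1.0, -0.0, 0.0]
force: [-1.3, -0.2, 4.5]
grip_width: 0.0004
gripper_force: 2.5
```

Contact is at z = 0.0959 with soft pressure, about 5 N/mm. Now the first short stroke.

play_rows(slide=[[0,0,0.03],[0,-0.05,0],[0,-0.1,0],[0,-0.15,0],[0,-0.2,0]], angular=[[0,0,0],[0,0,0],[0,0,0],[0,0,0],[0,0,0]])

```text
time: 4.87
tool_pos: [0.4921, -0.1483, 0.0961]
eef_rot: [0.001, 1.0, -0.0, 0.0]
force: [-5.0, -0.5, 13.7]
grip_width: 0.0003
gripper_force: 6.6
```

play_rows(slide=[[0,-0.2,0],[0,-0.15,0],[0,-0.1,0],[0,-0.05,0],[0,0,0]], angular=[[0,0,0],[0,0,0],[0,0,0],[0,0,0],[0,0,0]])

```text
time: 5.28
tool_pos: [0.4921, -0.1352, 0.0962]
eef_rot: [0.001, 1.0, -0.0, 0.0]
force: [-4.7, 0.4, 13.0]
grip_width: 0.0004
gripper_force: 6.7
```

```bash
cat >look.py <<'E'
from workcell import camera,models,readout
import numpy as np
for i in range(2):
  for n in("top","side"):
    r=models.landmark_of(camera(n),"capacitor")
    print(n,[(np.round(a["point"],4),round(a["score"],2)) for a in r[:2]])
s=readout.get_obs();print(s["time"],s["tool_pos"],s["force"])
E
python3 look.py
```

```text
top [(array([ 0.4944, -0.1368,  0.0498]), 0.53)]
side [(array([ 0.4931, -0.1382,  0.0495]), 0.56)]
top [(array([ 0.4928, -0.1365,  0.0482]), 0.84)]
side [(array([ 0.49  , -0.135 ,  0.0488]), 0.71)]
5.6833 [ 0.49211461 -0.13550491  0.09619282] [-5.58718363  0.6408438  12.51375084]
```

Rolling without slip: finger +24.7 mm, capacitor +12 mm. I'll finish this stroke, lift, go back and press again.

play_rows(slide=[[0,-0.1,0],[0,-0.2,0],[0,-0.3,0],[0,-0.25,0],[0,-0.15,0]], angular=[[0,0,0],[0,0,0],[0,0,0],[0,0,0],[0,0,0]])

```text
time: 6.1
tool_pos: [0.4921, -0.1098, 0.0958]
eef_rot: [0.0, 1.0, -0.0, 0.0]
force: [-5.0, 1.1, 9.9]
grip_width: 0.0006
gripper_force: 5.1
```

play_rows(slide=[[0,-0.05,0],[0,0,0],[0,0,0],[0,0,-0.15],[0,0,-0.2]], angular=[[0,0,0],[0,0,0],[0,0,0],[0,0,0],[0,0,0]])

```text
time: 6.52
tool_pos: [0.4915, -0.1082, 0.1028]
eef_rot: [-0.0, 1.0, -0.0, -0.0]
force: [0.3, -0.5, 0.0]
grip_width: 0.0003
gripper_force: 0.0
```

play_rows(slide=[[0,0.5,0],[0,0.5,0],[0,0,0],[0,0,0]], angular=[[0,0,0],[0,0,0],[0,0,0],[0,0,0]])

```text
time: 6.85
tool_pos: [0.4917, -0.1345, 0.1028]
eef_rot: [-0.0, 1.0, -0.001, -0.0]
force: [0.3, -0.2, -0.3]
grip_width: 0.0002
gripper_force: 0.0
```

```bash
python3 look.py
```

```text
top [(array([ 0.4916, -0.1197,  0.0493]), 0.56)]
side [(array([ 0.4887, -0.1208,  0.0456]), 0.58)]
top [(array([ 0.4921, -0.1238,  0.0497]), 0.81)]
side [(array([ 0.4936, -0.1242,  0.0495]), 0.83)]
7.25 [ 0.49182187 -0.13328029  0.10306808] [ 0.06439145 -0.6148343   0.80586347]
```

play_rows(slide=[[0,0.15,0.1],[0,0,0.15],[0,0,0.09],[0,-0.1,0],[0,-0.2,0]], angular=[[0,0,0],[0,0,0],[0,0,0],[0,0,0],[0,0,0]])

```text
time: 7.67
tool_pos: [0.4921, -0.1309, 0.0956]
eef_rot: [0.001, 1.0, -0.001, 0.0]
force: [-4.3, -1.5, 10.2]
grip_width: 0.0006
gripper_force: 5.3
```

play_rows(slide=[[0,-0.3,0],[0,-0.35,0],[0,-0.35,0],[0,-0.35,0],[0,-0.3,0]], angular=[[0,0,0],[0,0,0],[0,0,0],[0,0,0],[0,0,0]])

```text
time: 8.08
tool_pos: [0.492, -0.0887, 0.0961]
eef_rot: [0.001, 1.0, -0.0, -0.0]
force: [-4.9, -0.8, 10.8]
grip_width: 0.0005
gripper_force: 5.6
```

play_rows(slide=[[0,-0.2,0],[0,-0.1,0],[0,0,0],[0,0,0],[0,0,-0.15]], angular=[[0,0,0],[0,0,0],[0,0,0],[0,0,0],[0,0,0]])

```text
time: 8.5
tool_pos: [0.4916, -0.0809, 0.0983]
eef_rot: [-0.0, 1.0, -0.0, -0.0]
force: [0.2, 0.9, 0.8]
grip_width: 0.0002
gripper_force: 0.0
```

play_rows(slide=[[0,0,-0.2],[0,0.5,0],[0,0.5,0],[0,0.13,0],[0,0,0]], angular=[[0,0,0],[0,0,0],[0,0,0],[0,0,0],[0,0,0]])

```text
time: 8.92
tool_pos: [0.4918, -0.1108, 0.1031]
eef_rot: [0.0, 1.0, -0.002, -0.0]
force: [-0.6, 1.3, -0.2]
grip_width: 0.0005
gripper_force: 0.0
```

```bash
python3 look.py
```

```text
top [(array([ 0.4923, -0.0959,  0.0514]), 0.78)]
side [(array([ 0.4913, -0.0947,  0.0472]), 0.62)]
top [(array([ 0.4916, -0.0946,  0.051 ]), 0.87)]
side [(array([ 0.4897, -0.0955,  0.0478]), 0.76), (array([ 0.5225, -0.4953,  0.0012]), 0.39)]
9.3167 [ 0.49184853 -0.10898581  0.10330795] [-0.35087446 -0.13399347 -0.00665046]
```

The stroke works as predicted: capacitor at −0.095, 27.5 mm gained. I'll repeat it twice.

play_rows(slide=[[0,0,0.15],[0,0,0.15],[0,0,0.06],[0,-0.1,0],[0,-0.2,0]], angular=[[0,0,0],[0,0,0],[0,0,0],[0,0,0],[0,0,0]])

```text
time: 9.73
tool_pos: [0.4922, -0.1028, 0.0956]
eef_rot: [0.001, 1.0, -0.001, 0.0]
force: [-4.3, -0.3, 11.5]
grip_width: 0.0
gripper_force: 6.1
```

play_rows(slide=[[0,-0.3,0],[0,-0.35,0],[0,-0.35,0],[0,-0.35,0],[0,-0.3,0]], angular=[[0,0,0],[0,0,0],[0,0,0],[0,0,0],[0,0,0]])

```text
time: 10.15
tool_pos: [0.4922, -0.0606, 0.0961]
eef_rot: [0.001, 1.0, -0.0, -0.0]
force: [-5.8, 0.1, 12.5]
grip_width: 0.0006
gripper_force: 6.4
```

play_rows(slide=[[0,-0.2,0],[0,-0.1,0],[0,0,0],[0,0,0],[0,0,-0.15]], angular=[[0,0,0],[0,0,0],[0,0,0],[0,0,0],[0,0,0]])

```text
time: 10.57
tool_pos: [0.4917, -0.0529, 0.0982]
eef_rot: [0.0, 1.0, -0.0, -0.0]
force: [0.4, -0.2, -0.0]
grip_width: 0.0002
gripper_force: 0.0
```

play_rows(slide=[[0,0,-0.2],[0,0.5,0],[0,0.5,0],[0,0.12,0],[0,0,0]], angular=[[0,0,0],[0,0,0],[0,0,0],[0,0,0],[0,0,0]])

```text
time: 10.98
tool_pos: [0.4917, -0.0825, 0.1028]
eef_rot: [-0.0, 1.0, -0.002, -0.0]
force: [-0.2, -0.8, 0.0]
grip_width: 0.0001
gripper_force: 0.0
```

```bash
python3 look.py
```

```text
top [(array([ 0.4933, -0.0654,  0.0498]), 0.78)]
side [(array([ 0.4923, -0.0696,  0.049 ]), 0.71)]
top [(array([ 0.491 , -0.0658,  0.0495]), 0.6)]
side [(array([ 0.4909, -0.067 ,  0.0488]), 0.73)]
11.3833 [ 0.49183785 -0.08073838  0.10302861] [-1.08449238 -0.21230582 -0.24173192]
```

play_rows(slide=[[0,0,0.15],[0,0,0.15],[0,0,0.06],[0,-0.1,0],[0,-0.2,0]], angular=[[0,0,0],[0,0,0],[0,0,0],[0,0,0],[0,0,0]])

```text
time: 11.8
tool_pos: [0.4923, -0.0746, 0.0956]
eef_rot: [0.001, 1.0, -0.001, 0.0]
force: [-5.0, -1.1, 14.1]
grip_width: 0.0003
gripper_force: 7.0
```

play_rows(slide=[[0,-0.3,0],[0,-0.35,0],[0,-0.35,0],[0,-0.35,0],[0,-0.3,0]], angular=[[0,0,0],[0,0,0],[0,0,0],[0,0,0],[0,0,0]])

```text
time: 12.22
tool_pos: [0.4923, -0.0323, 0.0961]
eef_rot: [0.001, 1.0, -0.0, 0.0]
force: [-6.6, 0.1, 14.2]
grip_width: 0.0004
gripper_force: 7.3
```

play_rows(slide=[[0,-0.2,0],[0,-0.1,0],[0,0,0],[0,0,0],[0,0,-0.15]], angular=[[0,0,0],[0,0,0],[0,0,0],[0,0,0],[0,0,0]])

```text
time: 12.63
tool_pos: [0.4919, -0.0246, 0.098]
eef_rot: [0.0, 1.0, -0.0, -0.0]
force: [0.5, -0.2, -0.8]
grip_width: 0.0004
gripper_force: 0.0
```

play_rows(slide=[[0,0,-0.2],[0,0.5,0],[0,0.5,0],[0,0.12,0],[0,0,0]], angular=[[0,0,0],[0,0,0],[0,0,0],[0,0,0],[0,0,0]])

```text
time: 13.05
tool_pos: [0.4918, -0.0542, 0.1025]
eef_rot: [0.0, 1.0, -0.002, -0.0]
force: [0.3, -1.1, -0.6]
grip_width: 0.0007
gripper_force: 0.0
```

```bash
python3 look.py
```

```text
top [(array([ 0.4917, -0.0358,  0.049 ]), 0.61)]
side [(array([ 0.4886, -0.0382,  0.0505]), 0.86)]
top [(array([ 0.4906, -0.0384,  0.0498]), 0.52)]
side [(array([ 0.4929, -0.0389,  0.0481]), 0.8), (array([ 0.5263, -0.4972,  0.0026]), 0.49)]
13.45 [ 0.49185523 -0.05249279  0.10277323] [ 0.15602414 -0.86614142  0.19573567]
```

play_rows(slide=[[0,0,0.15],[0,0,0.15],[0,0,0.04],[0,-0.1,0],[0,-0.2,0]], angular=[[0,0,0],[0,0,0],[0,0,0],[0,0,0],[0,0,0]])

```text
time: 13.87
tool_pos: [0.4923, -0.0462, 0.0956]
eef_rot: [0.001, 1.0, -0.001, 0.0]
force: [-5.2, -1.3, 13.1]
grip_width: 0.0005
gripper_force: 6.4
```

play_rows(slide=[[0,-0.3,0],[0,-0.35,0],[0,-0.35,0],[0,-0.35,0],[0,-0.3,0]], angular=[[0,0,0],[0,0,0],[0,0,0],[0,0,0],[0,0,0]])

```text
time: 14.28
tool_pos: [0.4923, -0.0039, 0.0961]
eef_rot: [0.0, 1.0, -0.0, 0.0]
force: [-6.4, -1.2, 12.8]
grip_width: 0.0004
gripper_force: 6.6
```

play_rows(slide=[[0,-0.2,0],[0,-0.1,0],[0,0,0],[0,0,0],[0,0,-0.15]], angular=[[0,0,0],[0,0,0],[0,0,0],[0,0,0],[0,0,0]])

```text
time: 14.7
tool_pos: [0.4918, 0.0037, 0.0981]
eef_rot: [-0.0, 1.0, -0.0, -0.0]
force: [-0.4, -0.4, -0.8]
grip_width: 0.0005
gripper_force: 0.0
```

play_rows(slide=[[0,0,-0.2],[0,0.5,0],[0,0.5,0],[0,0,0],[0,0,0]], angular=[[0,0,0],[0,0,0],[0,0,0],[0,0,0],[0,0,0]])

```text
time: 15.12
tool_pos: [0.4919, -0.0216, 0.103]
eef_rot: [-0.0, 1.0, -0.001, -0.0]
force: [-0.4, -1.7, 0.1]
grip_width: 0.0006
gripper_force: 0.0
```

```bash
python3 look.py
```

```text
top [(array([ 0.4891, -0.0101,  0.049 ]), 0.71)]
side [(array([ 0.4937, -0.0077,  0.0479]), 0.65)]
top [(array([ 0.4924, -0.0051,  0.0496]), 0.55)]
side [(array([ 0.4929, -0.0127,  0.0483]), 0.9), (array([0.7704, 0.088 , 0.0036]), 0.74)]
15.5167 [ 0.49190935 -0.02119609  0.10306206] [-0.29878141  0.63762884 -0.3315394 ]
```

Capacitor is at about −0.0095 and needs 14 mm more, which is 28 mm of finger travel. Then I lift clear.

play_rows(slide=[[0,0,0.15],[0,0,0.15],[0,0,0.05],[0,-0.1,0],[0,-0.2,0]], angular=[[0,0,0],[0,0,0],[0,0,0],[0,0,0],[0,0,0]])

```text
time: 15.93
tool_pos: [0.4924, -0.0149, 0.0959]
eef_rot: [0.001, 1.0, -0.001, 0.0]
force: [-5.5, -1.0, 14.5]
grip_width: 0.0003
gripper_force: 7.3
```

play_rows(slide=[[0,-0.27,0],[0,-0.25,0],[0,-0.2,0],[0,-0.1,0],[0,0,0]], angular=[[0,0,0],[0,0,0],[0,0,0],[0,0,0],[0,0,0]])

```text
time: 16.35
tool_pos: [0.4923, 0.0067, 0.0962]
eef_rot: [0.0, 1.0, -0.0, 0.0]
force: [-5.2, -0.2, 14.8]
grip_width: 0.0004
gripper_force: 7.5
```

play_rows(slide=[[0,0,0],[0,0,0],[0,0,-0.15],[0,0,-0.4],[0,0,-0.8]], angular=[[0,0,0],[0,0,0],[0,0,0],[0,0,0],[0,0,0]])

```text
time: 16.77
tool_pos: [0.4899, 0.007, 0.1263]
eef_rot: [-0.001, 1.0, -0.001, -0.003]
force: [0.1, 0.2, -0.2]
grip_width: 0.0004
gripper_force: 0.0
```

play_rows(slide=[[0,0.7,-0.7],[0,0.9,-0.7],[0,0.9,0],[0,0.9,0],[0,0.9,0]], angular=[[0,0,0],[0,0,0],[0,0,0],[0,0,0],[0,0,0]])

```text
time: 17.18
tool_pos: [0.492, -0.1021, 0.1638]
eef_rot: [0.0, 1.0, -0.0, 0.0]
force: [-0.1, -0.1, -0.1]
grip_width: 0.0005
gripper_force: 0.0
```

play_rows(slide=[[0,0.9,0],[0,0.9,0],[0,0.9,0],[0,0.9,0],[0,0.5,0]], angular=[[0,0,0],[0,0,0],[0,0,0],[0,0,0],[0,0,0]])

```text
time: 17.6
tool_pos: [0.4916, -0.2056, 0.1633]
eef_rot: [0.0, 1.0, -0.001, 0.0]
force: [-0.0, -0.1, 0.3]
grip_width: 0.0006
gripper_force: 0.0
```

```bash
python3 look.py; python3 - <<'E'
from workcell import camera
import cv2
for n,(a,b,c,d) in dict(top=(190,275,210,390),side=(155,285,225,350)).items():
    i=camera(n)["img"][a:b,c:d,::-1];k=4 if n=="top" else 4.5
    cv2.imwrite(f"pics/f_{n}.png",cv2.resize(i,None,fx=k,fy=k,interpolation=cv2.INTER_CUBIC))
E
```

```text
top []
side [(array([0.4928, 0.0038, 0.0484]), 0.8)]
top [(array([0.4914, 0.002 , 0.0514]), 0.73)]
side [(array([0.4891, 0.0041, 0.0458]), 0.57)]
18.0 [ 0.49184603 -0.20238936  0.16307713] [ 0.16612272  0.04785771 -0.26354573]
```

View pics/f_top.png

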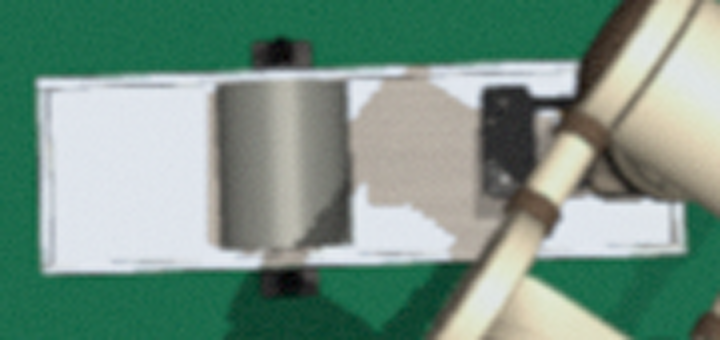

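View pics/f_side.png

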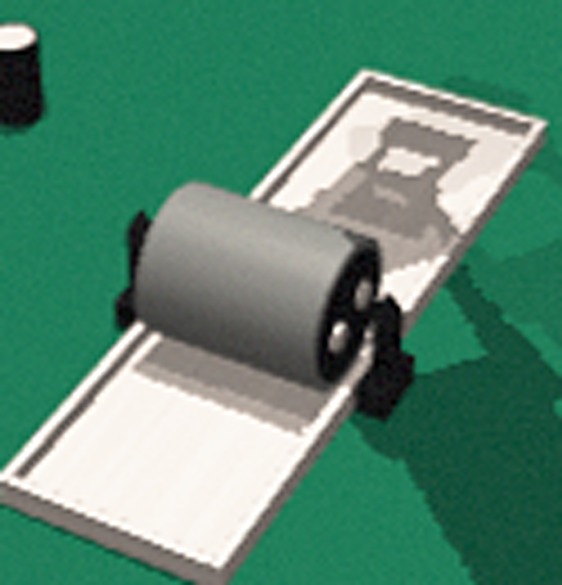

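The top view shows the capacitor spanning x 218–350, centre 284, against posts at 279 and 286. It is in line within about 2 mm, square across the lane and steady, with the gripper clear at (505,140). The side view agrees. I'm handing in.

```bash
python3 -c "
from workcell import close_job
print(close_job())"
```

```text
the job is handed in; nothing more can be done
None
```

I rolled the capacitor about 153 mm along the tray and left it at rest, in line with the smallest pair of marker posts to within about 2 mm; the job is handed in, but no verdict came back.

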